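# Fetch the pigment jars from the covered rack and set them out

### The job

Wind the rack's dust cover back with the rewind crank until the crank suddenly goes slack and the catch pin springs up. Then lift every pigment jar in the rack over the front rail and stand it upright on the floor of the wooden tray; when all the jars are in, slide the loaded tray along the counter, without lifting it, squarely onto the taped outline. Leave the cover open and the brush pot, the mug and the master where they are.

Things in the scene. Friction and masses are not known exactly. Their poses are not given: they have to be found in the camera images.
- rack: Fixed plywood pigment rack. Origin: on the counter under the middle of its shelf board; x points from front rail to back, y along the four bays, z up. Shelf top 20 mm above the counter. Bay centres at rack y = -132, -44, 44, 132 mm, x = 0; each 62 mm wide, 80 mm deep. End walls (rack y = +-167 mm, 8 mm thick) are 40 mm high..
- front_rail (a point): Middle of the top edge of the rack's front retaining rail (6 mm thick), 40 mm above the counter, at rack x = -43 mm. The back rail (rack x = 43 mm) and the 26 mm thick dividers between the bays are as high.
- cover_edge (a point): Middle of the front edge of the clear dust cover, a 104 x 374 mm plate 5 mm thick, that slides flat over the jars from 98.5 to 103.5 mm above the counter. Shut, this edge stands at rack x = -52 mm; the cover slides towards rack +x, on runners behind the rack (rack x = 66 to 216 mm, up to 98 mm high).
- crank (a joint): Rewind crank's angle, rad: 0 with the cover shut, growing clockwise seen from above (the only way it winds), stop at 33. Draws the cover back 4.6 mm per rad. Takes about 7 to 8 N at the knob until the cover's edge passes the catch pin, after about 22 to 27 rad (differs from start to start); then the resistance drops at once below 2 N. Stays where it is left.
- crank_axis (a point): Point on the reel's vertical axis, 140 mm above the counter. Reel: 88 mm diameter, top at 100 mm, crank arm from 109 to 116 mm high, 16 mm wide; plinth 110 x 100 mm below.
- knob_mid (a point): Middle of the crank's upright black knob, 22 mm diameter, 44 mm tall (118 to 162 mm above the counter), on the arm 50 mm from the reel's axis; the knob turns freely on its pin, so it may be gripped firmly while it is carried round.
- latch (a joint): Height of the brass spring pin of the catch, in m: about 0 while the cover lies on it; springs up to about 0.009 when the cover's edge has passed, which holds the cover open.
- latch_pin (a point): Top of the catch pin (10 mm diameter, on a dark 20 x 14 mm steel post near the rack's back +y corner) while it is pressed down.
- tray: Loose open wooden tray, outside 172 (its x) x 212 (its y) x 24 mm high, walls and floor 6 mm thick, 350 g. Origin: centre of its underside. No handles.
- outline: Where the tray has to go: four flat corner marks of pale paper tape on the counter, round a 172 x 212 mm tray with some 9 mm to spare. Origin: centre, on the counter; axes as the tray's.
- jar1: Closed pigment jar, 50 mm diameter, 56 mm tall, about 120 g. Origin: centre of its underside, z up through the lid. Starts upright in one of the rack's bays. 2 to 4 of the jars are there; all are alike.
- jar2: Closed pigment jar, 50 mm diameter, 56 mm tall, about 120 g. Origin: centre of its underside, z up through the lid. Starts upright in one of the rack's bays. 2 to 4 of the jars are there; all are alike.
- jar3: Closed pigment jar, 50 mm diameter, 56 mm tall, about 120 g. Origin: centre of its underside, z up through the lid. Starts upright in one of the rack's bays. 2 to 4 of the jars are there; all are alike.
- jar4: Closed pigment jar, 50 mm diameter, 56 mm tall, about 120 g. Origin: centre of its underside, z up through the lid. Starts upright in one of the rack's bays. 2 to 4 of the jars are there; all are alike.
- brushpot: Bystander: pot of brushes, 72 mm diameter, 85 mm tall without the brushes. Origin: centre of underside.
- mug: Bystander: white plastic mug, 80 mm diameter, 90 mm tall. Origin: centre of underside.
- master: Bystander: sculpted master on a 200 x 150 mm board, up to 106 mm tall. Origin: centre of underside.

How it is judged:
By the outcome, as a careful person would: the job done as asked, in the order asked, and still so for the second after the job is handed in, with the robot touching nothing.
Of jar1, jar2, jar3, jar4 only 2 to 4 are there at a start; the rules pass over those that are not, and their reading is None.
At some moment in a run one of jar1, jar2, jar3, jar4 may be knocked a few centimetres aside while the robot is not near it.
It also fails if it takes over 208 s, if anything falls off the work surface, if the arm or the gripper's body presses on something with over 40 N, if the wrist force passes 120 N, or if a joint passes its speed limit or range.

### The arm

A 7-joint arm with a two-finger parallel gripper is mounted at the origin on the work surface. World frame = base frame: x ahead of the robot, y to its left, z up, the work surface at z = 0. Lengths are in m, angles in rad, forces in N, time in s.
With the tool pointing down it reaches from about 0.425 to 0.925 m from the base axis. Payload 6.8 kg.
Tool frame: the origin (TCP) lies on the mounting face of the last link; the fingertips stand 173 mm ahead of it and the grasp point (between the pads) lies 155 mm ahead of it (grip_point_offset is the distance from the TCP to the grasp point, in m); x points along the fingers, z is the direction in which the jaws open and shut, and the axes are right-handed (so a half turn about x gives the same grasp; the last joint's range is limited). The gripper opens to 85 mm and grips with 20 to 120 N. Pads are 22 mm wide; open, the fingers measure 114 mm over their backs; the gripper's body (76 mm by 85 mm) begins 54 mm behind the grasp point. The pads swing forward as they close: fully open they stand 13 mm farther back than shut.
Start: joints at [-1.343, 0.477, 0.022, 1.555, -0.011, 1.109, -0.083], TCP at [0.222, 0.637, 0.405] pointing down, gripper open.
Joint ranges: [-2.96, 2.96], [-0.34, 2.1], [-1.41, 1.46], [0.24, 2.44], [-1.37, 4.51], [0.17, 1.92], [-2.96, 2.96]. Speed limits (rad/s): [2.39, 2.39, 3.14, 3.14, 3.14, 3.14, 3.14].

### API

Orientations are given as a rotation vector (axis times angle).
In Python, from bench import * gives the robot as it stands. The module is installed in compiled form; this text tells all that it offers.
- The arm moves only by the tool servo_tool, never from a script. Its argument "motion" is a list of rows, each a list of 5 numbers: the shift along the tool's x, y, z in m, then the turn about the tool's x in degrees, then the gripper command: -1 is fully open, 1 is shut, values between are in proportion. In form: [[dx, dy, dz, turn, fingers], ...]. A call has 1 to 8 rows; each row is the pose to reach, as a shift and turn from the pose measured when the call began, along the tool's axes at that moment; what a row does not reach only later rows make up. A row lasts 1/10 s, in which the tool goes at most 50 mm and 8.59 degrees, less where a joint would pass 70% of its speed; a pose out of reach is approached as far as the arm can. A call with a gripper value outside its range is refused whole. The fingers move at their own pace and stop on an object; "force" is the grip in N (left out, the last holds). Time passes only in rows, so rows that repeat a pose let the fingers close. It gives the time, the measured TCP pose, the force and the opening at its end, in the units of the state.
- get_obs(): the state, without advancing time (a new reading comes with each control period).
- grab_frame(name): name is "side" or "top"; returns the picture (384x512x3 uint8, red, green, blue); there is no depth.
- camera_params(name): a dict with "mtx" (3x3 intrinsics, pixels), "world_to_cam" (4x4, takes a point from world to camera coordinates). Camera axes: x right, y down, z forward; pixel columns grow to the right and rows downward; lengths in m; the calibration is good to about 2 mm. A picture is of the moment at which its call begins. camera_params takes no time and is no camera call.
- hand_in(): hands the job in, once; it reports no verdict.
The state is a dict: "clock": time; "joints": joint angles; "qvel": joint speeds; "tau": joint torques, N m; "tcp_pos": TCP position; "orientation": TCP orientation; "contact_force": force on the tool from outside, world axes, zero at the start; "moment": the same for the moment, N m; "grip_width": finger opening in m.
Only numpy, scipy, OpenCV 4.12 (cv2) and the standard library are available. Lean on these libraries where they do the work, as an engineer would, in place of code of your own. Each camera call takes 0.05 s, during which the arm holds its last target. There are 200 camera calls.

## Working session

There is one attempt and no reset: what is moved stays moved. The work goes in short steps, Python scripts to look and compute and a tool call to move; the robot and the scene stay as the last step left them, time stands still between calls to the robot, and variables do not carry over. Pictures are saved under pics/ and viewed, about 12 in all and at most 16, crops included, and the job is handed in when it is done.

Besides the shell and the picture viewer there is one more tool, called by a JSON object that holds its "op" and its "data". servo_tool: Moves the arm, as the interface text tells. Its arguments: {"type":"object","properties":{"motion":{"type":"array","items":{"type":"array","items":{"type":"number"}}},"force":{"type":"number"}},"required":["motion"]}

```bash
mkdir -p pics; cat > h.py <<'E'
from bench import *
import numpy as np, cv2
from scipy.spatial.transform import Rotation as R
def snap(n,f,crop=None,s=1):
    im=grab_frame(n)[:,:,::-1].copy()
    if crop: im=im[crop[1]:crop[3],crop[0]:crop[2]]
    if s!=1: im=cv2.resize(im,None,fx=s,fy=s,interpolation=cv2.INTER_CUBIC)
    cv2.imwrite('pics/'+f,im)
def proj(n,p):
    c=camera_params(n);M=np.array(c['world_to_cam']);K=np.array(c['mtx'])
    q=(M[:3,:3]@np.atleast_2d(p).T).T+M[:3,3]
    u=(K@q.T).T;return u[:,:2]/u[:,2:]
def back(n,uv,z):
    c=camera_params(n);M=np.array(c['world_to_cam']);K=np.array(c['mtx'])
    uv=np.atleast_2d(uv).astype(float);o=-M[:3,:3].T@M[:3,3]
    d=(M[:3,:3].T@np.linalg.inv(K)@np.c_[uv,np.ones(len(uv))].T).T
    return o+d*((z-o[2])/d[:,2:])
def tool(): 
    o=get_obs();return np.array(o['tcp_pos']),R.from_rotvec(o['orientation']).as_matrix()
E
python3 - <<'E'
from h import *
np.set_printoptions(precision=4,suppress=True)
print(get_obs());print(tool()[1])
for n in('top','side'):
    snap(n,n+'0.png',s=1.5);c=camera_params(n);M=np.array(c['world_to_cam']);print(n,c['mtx'],M[:3],-M[:3,:3].T@M[:3,3])
E
```

```text
{'clock': 0.0, 'joints': array([-1.3431,  0.4778,  0.0223,  1.5564, -0.0115,  1.1093, -0.0831]), 'qvel': array([-0.0006, -0.0019,  0.0003, -0.0004,  0.0022, -0.0004,  0.001 ]), 'tau': array([  0.0002, -59.6449,   1.6083, -28.1193,   0.0125,   0.0096,
         0.    ]), 'tcp_pos': array([0.2223, 0.6371, 0.4037]), 'orientation': array([-0.9595,  1.3509,  0.9577]), 'contact_force': array([ 0.0652, -0.5504, -0.0134]), 'moment': array([ 0.0442, -0.0305,  0.0093]), 'grip_width': 0.08524762430556367}
[[-0.0005 -0.9442  0.3295]
 [-0.0017  0.3295  0.9442]
 [-1.     -0.0001 -0.0018]]
top [[363.6159   0.     258.5715]
 [  0.     363.6159 192.8523]
 [  0.       0.       1.    ]] [[ 0.0256 -0.9996  0.0134  0.0387]
 [-0.9859 -0.0275 -0.165   0.5887]
 [ 0.1653 -0.009  -0.9862  1.4558]] [0.3388 0.0679 1.5323]
side [[392.7613   0.     246.7405]
 [  0.     392.7613 195.7261]
 [  0.       0.       1.    ]] [[-0.9626 -0.2703 -0.019   0.5532]
 [-0.1125  0.4624 -0.8795  0.124 ]
 [ 0.2465 -0.8445 -0.4755  1.2982]] [0.2264 1.1885 0.7369]
```

View pics/top0.png

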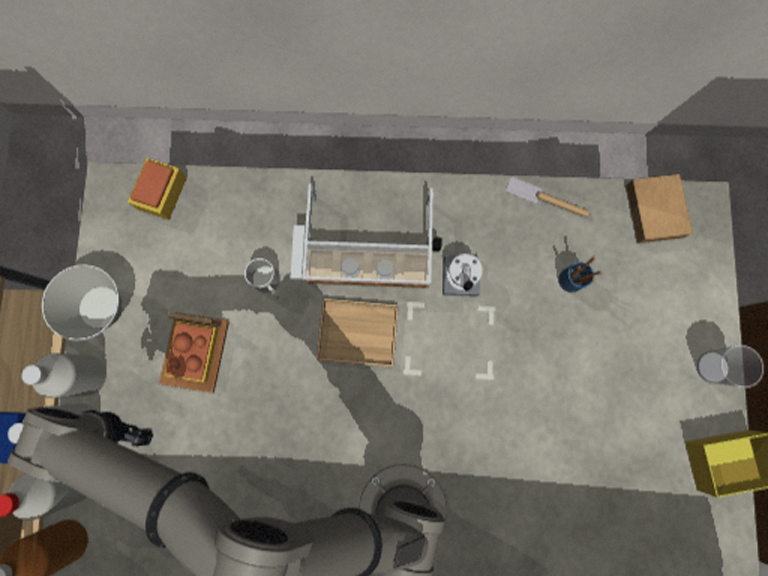

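View pics/side0.png

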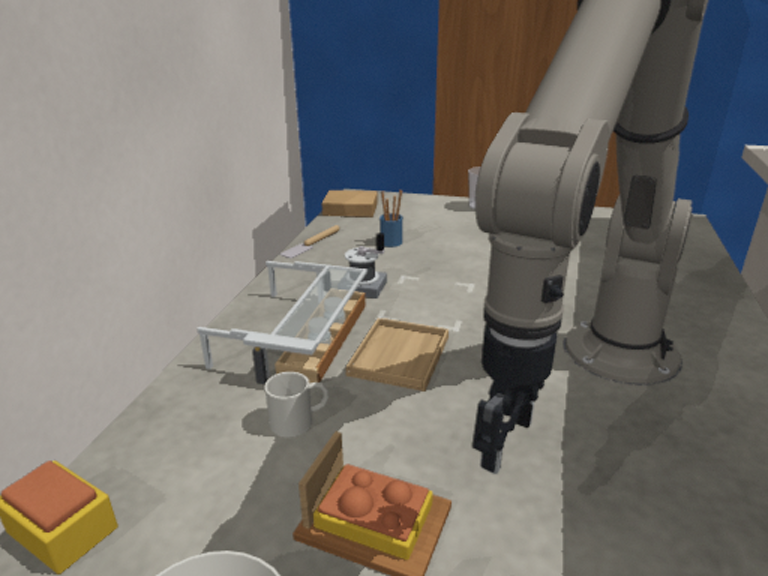

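The top view shows the rack at about (365,262), the reel at (464,270), the tray at (358,332), the outline at (450,340) and the mug at (260,272). I can see at least two jars, at (350,265) and (385,265). Next I'll zoom in.

```bash
python3 - <<'E'
from h import *
snap('top','t1.png',(180,115,340,235),5)
snap('top','t2.png',(200,190,340,262),5)
E
```

```text
(no output)
```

View pics/t1.png

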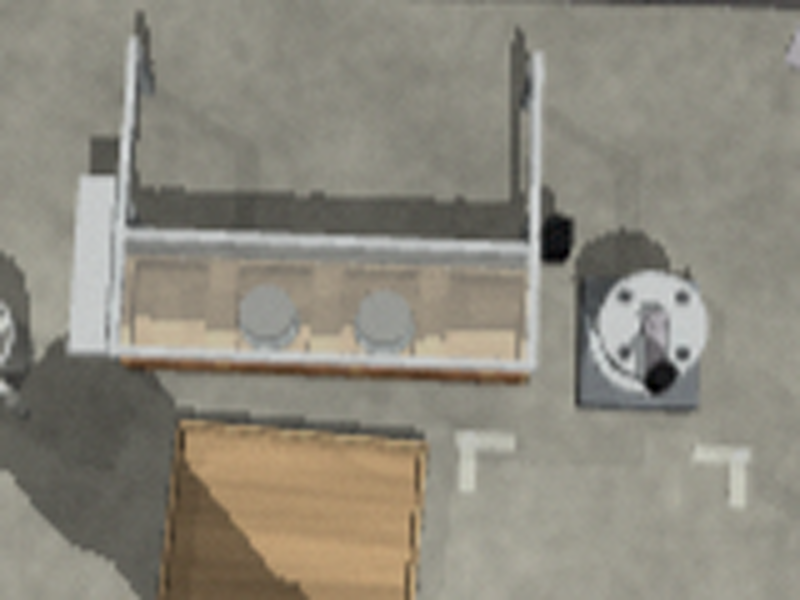

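View pics/t2.png

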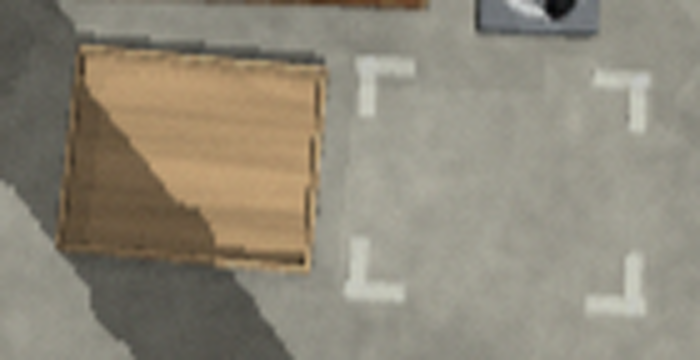

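```bash
cat > px.py <<'E'
from h import *
np.set_printoptions(precision=4,suppress=True)
f=lambda ox,oy,s,u,v:((u+.5)/s-.5+ox,(v+.5)/s-.5+oy)
a=lambda u,v:f(180,115,5,u,v)
b=lambda u,v:f(200,190,5,u,v)
E
python3 - <<'E'
from px import *
B=lambda n,p,z:print(n,back('top',[p],z)[0][:2])
B('reelL',a(597,330),.1);B('reelR',a(709,330),.1);B('reelT',a(653,270),.1);
for k,p in dict(pl1=(577,407),pl2=(699,408)).items():B(k,a(*p),.04);B(k+' z0',a(*p),0)
B('knobtop',a(661,377),.162)
B('jarL',a(267,311),.076);B('jarR',a(385,317),.076)
B('jarLz',a(385-118,317),.076)
print('tray')
for p in [(80,45),(326,68),(309,270),(58,250)]:B(p,b(*p),.024)
print('outline outer')
for p in [(358,58),(651,73),(645,316),(346,300)]:B(p,b(*p),0)
print('cover')
for p in [(110,355),(538,371),(122,232),(540,243)]:B(p,a(*p),.1035)
B('railL',a(125,358),.04);B('railR',a(528,373),.04)
B('runnerL',a(133,38),.098);B('runnerR',a(538,55),.098)
B('pot',(575/1.5,270/1.5),.085);B('mug',(259/1.5,270/1.5),.09)
E
```

```text
reelL [ 0.6334 -0.1064]
reelR [ 0.6359 -0.1967]
reelT [ 0.6842 -0.1515]
pl1 [ 0.5799 -0.0975]
pl1 z0 [ 0.5863 -0.102 ]
pl2 [ 0.5818 -0.1993]
pl2 z0 [ 0.5884 -0.2064]
knobtop [ 0.5852 -0.1483]
jarL [0.6465 0.1609]
jarR [0.6442 0.0643]
jarLz [0.6415 0.1607]
tray
(80, 45) [0.5622 0.2335]
(326, 68) [0.5484 0.027 ]
(309, 270) [0.3805 0.0372]
(58, 250) [0.3914 0.2439]
outline outer
(358, 58) [ 0.5611 -0.0007]
(651, 73) [ 0.5551 -0.2508]
(645, 316) [ 0.3504 -0.2444]
(346, 300) [0.3572 0.0052]
cover
(110, 355) [0.6013 0.2829]
(538, 371) [ 0.5979 -0.059 ]
(122, 232) [0.7024 0.2784]
(540, 243) [ 0.7031 -0.0593]
railL [0.6108 0.2798]
railR [ 0.6075 -0.0563]
runnerL [0.8686 0.2784]
runnerR [ 0.8642 -0.0562]
pot [ 0.6487 -0.4527]
mug [0.6234 0.4025]
```

Only bays 2 and 3 hold jars. The crank axis is near (0.636,-0.151) and the knob near (0.585,-0.148). I'll move off via a waypoint and turn the jaws to world y.

{"op": "servo_tool", "data": {"motion": [[0, -0.345, -0.205, -19.2, -1], [0, -0.345, -0.205, -19.2, -1], [0, -0.345, -0.205, -19.2, -1], [0, -0.345, -0.205, -19.2, -1], [0, -0.345, -0.205, -19.2, -1], [0, -0.345, -0.205, -19.2, -1], [0, -0.345, -0.205, -19.2, -1], [0, -0.345, -0.205, -19.2, -1]]}}

```text
clock: 1.0
tcp_pos: [0.4806, 0.3292, 0.4044]
orientation: [-1.209, 1.21, 1.208]
contact_force: [-0.4, 0.1, -0.4]
grip_width: 0.0855
```

{"op": "servo_tool", "data": {"motion": [[0, -0.104, -0.4, 0, -1], [0, -0.104, -0.4, 0, -1], [0, -0.104, -0.4, 0, -1], [0, -0.104, -0.4, 0, -1], [0, -0.104, -0.4, 0, -1], [0, -0.104, -0.4, 0, -1], [0, -0.104, -0.4, 0, -1], [0, -0.104, -0.4, 0, -1]]}}

```text
clock: 1.8
tcp_pos: [0.5806, -0.058, 0.4048]
orientation: [-1.21, 1.21, 1.209]
contact_force: [0.7, 0.5, 0.4]
grip_width: 0.0855
```

{"op": "servo_tool", "data": {"motion": [[0, 0, -0.077, 0, -1], [0, 0, -0.077, 0, -1], [0.05, 0, -0.077, 0, -1], [0.05, 0, -0.077, 0, -1]]}}

```text
clock: 2.2
tcp_pos: [0.5783, -0.1357, 0.3499]
orientation: [-1.203, 1.217, 1.215]
contact_force: [-1.5, 0.6, -1.1]
grip_width: 0.0855
```

```bash
python3 - <<'E'
from px import *
o=get_obs();print(o['tcp_pos'],o['orientation'],o['contact_force'],o['clock'],o['joints']);print(tool()[1])
snap('side','s1.png',(200,120,300,195),8)
E
```

```text
[ 0.5783 -0.1357  0.3499] [-1.2027  1.2173  1.2146] [-1.5387  0.6085 -1.0902] 2.2 [-0.0846  0.4114  0.2722  1.8209 -0.1322  0.9365  1.8139]
[[-0.0096 -1.      0.0025]
 [ 0.0002  0.0025  1.    ]
 [-1.      0.0096  0.0002]]
```

View pics/s1.png

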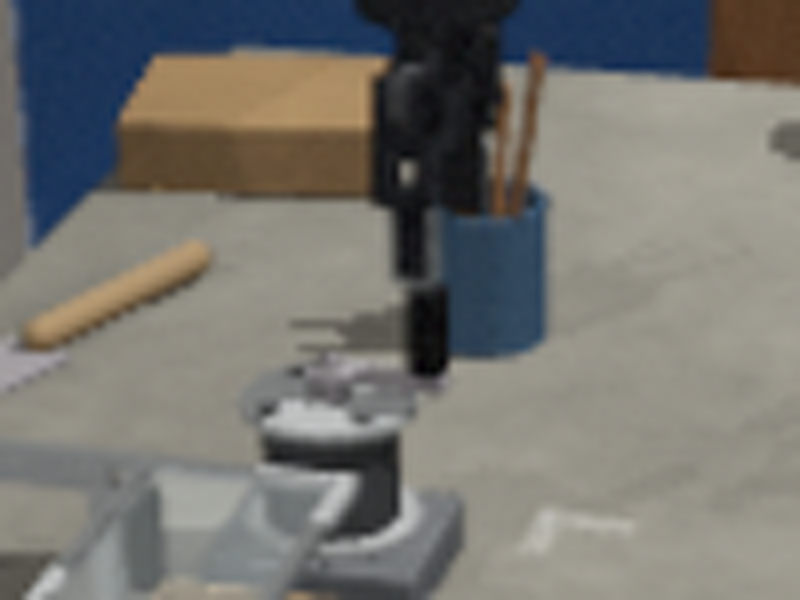

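```bash
python3 - <<'E'
from px import *
for v,z in((290,.162),(332,.14),(374,.118)):print(back('side',[f(200,120,8,428,v)],z))
for x in (.575,.58,.585):print(proj('side',[[x,-.148,.162]]),)
print(f(200,120,8,428,287))
E
```

```text
[[ 0.5871 -0.1442  0.162 ]]
[[ 0.5876 -0.1451  0.14  ]]
[[ 0.5879 -0.1453  0.118 ]]
[[256.4044 155.7159]]
[[255.127  155.6007]]
[[253.8517 155.4857]]
(253.0625, 155.4375)
```

{"op": "servo_tool", "data": {"motion": [[0, -0.008, -0.011, 0, -1], [0, -0.008, -0.011, 0, -1], [0.03, -0.008, -0.011, 0, -1], [0.054, -0.008, -0.011, 0, -1], [0.054, -0.008, -0.011, 0, 1], [0.054, -0.008, -0.011, 0, 1], [0.054, -0.008, -0.011, 0, 1], [0.054, -0.008, -0.011, 0, 1]], "force": 60}}

```text
clock: 3.05
tcp_pos: [0.5877, -0.1461, 0.3002]
orientation: [-1.207, 1.212, 1.211]
contact_force: [-0.9, -1.7, 1.7]
grip_width: 0.0284
```

{"op": "servo_tool", "data": {"motion": [[0, 0, 0, 0, 1], [0, 0, 0, 0, 1], [0, 0, 0, 0, 1]]}}

```text
clock: 3.35
tcp_pos: [0.5877, -0.1465, 0.3006]
orientation: [-1.207, 1.213, 1.21]
contact_force: [-0.6, -1.9, 0.9]
grip_width: 0.0206
```

```bash
cat > crank.py <<'E'
from px import *
import sys
C=np.array([float(sys.argv[1]),float(sys.argv[2])]);st=float(sys.argv[3])
o=get_obs();p,Rm=tool();r=p[:2]-C
print('pos',p,'rad',np.hypot(*r),'ang',np.arctan2(r[1],r[0]),'F',o['contact_force'],'w',o['grip_width'],'t',o['clock'])
a=np.arctan2(r[1],r[0])
L=[]
for i in range(1,9):
    t=np.r_[C+.05*np.array([np.cos(a-st*i),np.sin(a-st*i)]),p[2]]
    d=Rm.T@(t-p);L.append([0,round(d[1],3),round(d[2],3),0,1])
print(L)
E
python3 crank.py 0.636 -0.150 0.5
```

```text
pos [ 0.5877 -0.1465  0.3006] rad 0.04846061138524244 ang 3.069418846194318 F [-0.5684 -1.9193  0.9442] w 0.020626238883181238 t 3.35
[[0, np.float64(-0.006), np.float64(0.024), 0, 1], [0, np.float64(-0.024), np.float64(0.04), 0, 1], [0, np.float64(-0.048), np.float64(0.047), 0, 1], [0, np.float64(-0.072), np.float64(0.04), 0, 1], [0, np.float64(-0.09), np.float64(0.024), 0, 1], [0, np.float64(-0.098), np.float64(0.0), 0, 1], [0, np.float64(-0.094), np.float64(-0.024), 0, 1], [0, np.float64(-0.078), np.float64(-0.043), 0, 1]]
```

The knob is gripped at a 21 mm opening. Starting to wind.

{"op": "servo_tool", "data": {"motion": [[0, -0.006, 0.024, 0, 1], [0, -0.024, 0.04, 0, 1], [0, -0.048, 0.047, 0, 1], [0, -0.072, 0.04, 0, 1], [0, -0.09, 0.024, 0, 1], [0, -0.098, 0, 0, 1], [0, -0.094, -0.024, 0, 1], [0, -0.078, -0.043, 0, 1]]}}

```text
clock: 4.15
tcp_pos: [0.6686, -0.1893, 0.3007]
orientation: [-1.213, 1.206, 1.206]
contact_force: [4.2, 2.0, -2.6]
grip_width: 0.0202
```

```bash
sed -i 's/round(d\[\(.\)\],3)/float(round(d[\1],3))/g' crank.py; python3 crank.py 0.636 -0.150 0.5
```

```text
pos [ 0.6686 -0.1893  0.3007] rad 0.05105753442510453 ang -0.8779745573129741 F [ 4.1584  2.0199 -2.559 ] w 0.020206002171227956 t 4.15
[[0, 0.023, -0.01, 0, 1], [0, 0.048, -0.008, 0, 1], [0, 0.069, 0.005, 0, 1], [0, 0.081, 0.026, 0, 1], [0, 0.081, 0.051, 0, 1], [0, 0.07, 0.073, 0, 1], [0, 0.049, 0.087, 0, 1], [0, 0.024, 0.089, 0, 1]]
```

{"op": "servo_tool", "data": {"motion": [[0, 0.023, -0.01, 0, 1], [0, 0.048, -0.008, 0, 1], [0, 0.069, 0.005, 0, 1], [0, 0.081, 0.026, 0, 1], [0, 0.081, 0.051, 0, 1], [0, 0.07, 0.073, 0, 1], [0, 0.049, 0.087, 0, 1], [0, 0.024, 0.089, 0, 1]]}}

```text
clock: 4.95
tcp_pos: [0.644, -0.1009, 0.3006]
orientation: [-1.214, 1.21, 1.207]
contact_force: [-6.2, -12.6, 1.5]
grip_width: 0.0203
```

```bash
python3 crank.py 0.636 -0.150 0.5
```

```text
pos [ 0.644  -0.1009  0.3006] rad 0.04974334954621355 ang 1.4095225255107926 F [ -6.2223 -12.5585   1.4864] w 0.02031432189571535 t 4.95
[[0, -0.023, -0.01, 0, 1], [0, -0.038, -0.029, 0, 1], [0, -0.042, -0.054, 0, 1], [0, -0.033, -0.077, 0, 1], [0, -0.015, -0.093, 0, 1], [0, 0.009, -0.099, 0, 1], [0, 0.033, -0.092, 0, 1], [0, 0.051, -0.075, 0, 1]]
```

{"op": "servo_tool", "data": {"motion": [[0, -0.023, -0.01, 0, 1], [0, -0.038, -0.03, 0, 1], [0, -0.042, -0.055, 0, 1], [0, -0.033, -0.078, 0, 1], [0, -0.015, -0.094, 0, 1], [0, 0.009, -0.1, 0, 1], [0, 0.033, -0.093, 0, 1], [0, 0.051, -0.076, 0, 1]]}}

```text
clock: 5.75
tcp_pos: [0.5931, -0.1772, 0.3007]
orientation: [-1.214, 1.208, 1.203]
contact_force: [15.8, 3.2, -13.0]
grip_width: 0.0204
```

```bash
python3 crank.py 0.636 -0.151 0.5
```

```text
pos [ 0.5931 -0.1772  0.3007] rad 0.05030024902450371 ang -2.5933424413643666 F [ 15.8248   3.1554 -13.0106] w 0.02038423110742697 t 5.75
[[0, 0.007, 0.024, 0, 1], [0, 0.002, 0.048, 0, 1], [0, -0.014, 0.067, 0, 1], [0, -0.037, 0.076, 0, 1], [0, -0.061, 0.073, 0, 1], [0, -0.081, 0.058, 0, 1], [0, -0.092, 0.036, 0, 1], [0, -0.091, 0.011, 0, 1]]
```

{"op": "servo_tool", "data": {"motion": [[0, 0.006, 0.024, 0, 1], [0, 0.001, 0.048, 0, 1], [0, -0.015, 0.066, 0, 1], [0, -0.038, 0.075, 0, 1], [0, -0.062, 0.072, 0, 1], [0, -0.082, 0.058, 0, 1], [0, -0.093, 0.036, 0, 1], [0, -0.092, 0.011, 0, 1]]}}

```text
clock: 6.55
tcp_pos: [0.6855, -0.1642, 0.3005]
orientation: [-1.211, 1.207, 1.21]
contact_force: [-10.1, 9.1, 9.2]
grip_width: 0.0206
```

```bash
python3 crank.py 0.637 -0.151 0.5
```

```text
pos [ 0.6855 -0.1642  0.3005] rad 0.050256318509639256 ang -0.26599769268357487 F [-10.0938   9.1044   9.2417] w 0.020559113556777874 t 6.55
[[0, 0.013, -0.021, 0, 1], [0, 0.034, -0.034, 0, 1], [0, 0.058, -0.036, 0, 1], [0, 0.081, -0.025, 0, 1], [0, 0.095, -0.005, 0, 1], [0, 0.098, 0.02, 0, 1], [0, 0.089, 0.043, 0, 1], [0, 0.07, 0.058, 0, 1]]
```

{"op": "servo_tool", "data": {"motion": [[0, 0.013, -0.021, 0, 1], [0, 0.034, -0.034, 0, 1], [0, 0.058, -0.036, 0, 1], [0, 0.08, -0.025, 0, 1], [0, 0.094, -0.005, 0, 1], [0, 0.097, 0.02, 0, 1], [0, 0.088, 0.042, 0, 1], [0, 0.069, 0.057, 0, 1]]}}

```text
clock: 7.35
tcp_pos: [0.6148, -0.1067, 0.3007]
orientation: [-1.209, 1.21, 1.213]
contact_force: [0.8, -7.9, -3.3]
grip_width: 0.0201
```

```bash
python3 crank.py 0.637 -0.151 0.25
```

```text
pos [ 0.6148 -0.1067  0.3007] rad 0.049560170873460964 ang 2.0357225475909324 F [ 0.7868 -7.9143 -3.2834] w 0.020099027161689105 t 7.35
[[0, -0.012, 0.005, 0, 1], [0, -0.024, 0.006, 0, 1], [0, -0.036, 0.004, 0, 1], [0, -0.048, -0.001, 0, 1], [0, -0.058, -0.009, 0, 1], [0, -0.065, -0.019, 0, 1], [0, -0.07, -0.03, 0, 1], [0, -0.072, -0.043, 0, 1]]
```

{"op": "servo_tool", "data": {"motion": [[0, -0.012, 0.005, 0, 1], [0, -0.024, 0.006, 0, 1], [0, -0.036, 0.004, 0, 1], [0, -0.048, -0.001, 0, 1], [0, -0.058, -0.009, 0, 1], [0, -0.065, -0.019, 0, 1], [0, -0.07, -0.03, 0, 1], [0, -0.072, -0.043, 0, 1]]}}

```text
clock: 8.15
tcp_pos: [0.6874, -0.1492, 0.3006]
orientation: [-1.209, 1.208, 1.214]
contact_force: [-5.2, 3.8, 5.1]
grip_width: 0.0204
```

```bash
python3 crank.py 0.637 -0.151 0.125;  python3 - <<'E'
from h import *
im=grab_frame('top')[:,:,::-1];cv2.imwrite('pics/ref.png',im)
E
```

```text
pos [ 0.6874 -0.1492  0.3006] rad 0.05041896935981989 ang 0.036487785167600026 F [-5.16    3.7861  5.0719] w 0.02042938631264388 t 8.15
[[0, 0.001, -0.006, 0, 1], [0, 0.002, -0.012, 0, 1], [0, 0.003, -0.018, 0, 1], [0, 0.006, -0.024, 0, 1], [0, 0.009, -0.03, 0, 1], [0, 0.013, -0.035, 0, 1], [0, 0.017, -0.039, 0, 1], [0, 0.022, -0.043, 0, 1]]
```

{"op": "servo_tool", "data": {"motion": [[0, 0.001, -0.006, 0, 1], [0, 0.002, -0.012, 0, 1], [0, 0.003, -0.018, 0, 1], [0, 0.006, -0.024, 0, 1], [0, 0.009, -0.03, 0, 1], [0, 0.013, -0.035, 0, 1], [0, 0.017, -0.039, 0, 1], [0, 0.022, -0.043, 0, 1]]}}

```text
clock: 9.0
tcp_pos: [0.6653, -0.1935, 0.3006]
orientation: [-1.208, 1.207, 1.213]
contact_force: [-0.8, 8.2, 2.8]
grip_width: 0.0203
```

```bash
cat >> crank.py <<'E'
t=np.array([np.sin(a),-np.cos(a)]);F=np.array(o['contact_force'])[:2]
print('drag',-F@t,'radial',F@(r/np.hypot(*r)))
E
python3 crank.py 0.637 -0.151 0.125
```

```text
pos [ 0.6653 -0.1935  0.3006] rad 0.05106390681362155 ang -0.9835475876575148 F [-0.7844  8.2127  2.7666] w 0.020289740441522413 t 9.0
[[0, 0.006, -0.002, 0, 1], [0, 0.012, -0.005, 0, 1], [0, 0.018, -0.006, 0, 1], [0, 0.024, -0.007, 0, 1], [0, 0.03, -0.007, 0, 1], [0, 0.036, -0.007, 0, 1], [0, 0.042, -0.005, 0, 1], [0, 0.048, -0.003, 0, 1]]
drag 3.8974404180880704 radial -7.271486594953925
```

```bash
cat > lat.py <<'E'
from h import *
import sys
im=grab_frame('side')[:,:,::-1];cv2.imwrite('pics/sf_%s.png'%sys.argv[1],im)
cv2.imwrite('pics/lat_%s.png'%sys.argv[1],cv2.resize(im[205:260,130:260],None,fx=6,fy=6,interpolation=cv2.INTER_CUBIC))
E
python3 lat.py a
```

```text
(no output)
```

View pics/lat_a.png

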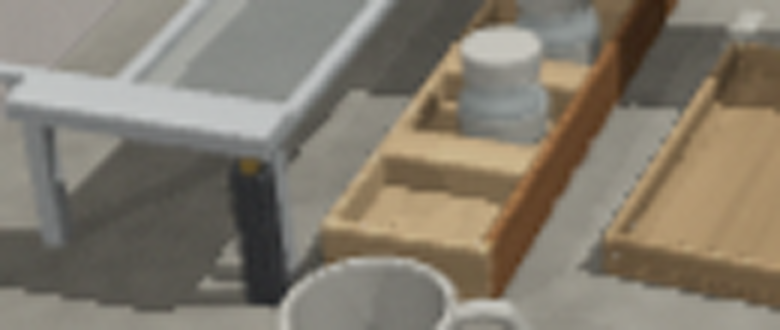

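{"op": "servo_tool", "data": {"motion": [[0, 0.006, -0.002, 0, 1], [0, 0.012, -0.005, 0, 1], [0, 0.018, -0.006, 0, 1], [0, 0.024, -0.007, 0, 1], [0, 0.03, -0.007, 0, 1], [0, 0.036, -0.007, 0, 1], [0, 0.042, -0.005, 0, 1], [0, 0.048, -0.003, 0, 1]]}}

```text
clock: 9.85
tcp_pos: [0.6157, -0.1971, 0.3007]
orientation: [-1.206, 1.209, 1.213]
contact_force: [4.2, 2.9, -2.8]
grip_width: 0.0207
```

```bash
python3 crank.py 0.637 -0.151 0.125; python3 lat.py b
```

```text
pos [ 0.6157 -0.1971  0.3007] rad 0.05083204398755101 ang -2.003566740193383 F [ 4.2325  2.9017 -2.8023] w 0.020712586375434067 t 9.85
[[0, 0.005, 0.004, 0, 1], [0, 0.01, 0.007, 0, 1], [0, 0.015, 0.012, 0, 1], [0, 0.019, 0.016, 0, 1], [0, 0.022, 0.022, 0, 1], [0, 0.025, 0.027, 0, 1], [0, 0.027, 0.033, 0, 1], [0, 0.028, 0.039, 0, 1]]
drag 2.6253475779664424 radial -4.409235834001626
```

The picture shows the cover drawn back, with its edge at about (275,130) just over the brass pin at (248,165). I'll track the brass pixels numerically.

```bash
cat > br.py <<'E'
import cv2,sys,numpy as np
for n in sys.argv[1:]:
    im=cv2.imread('pics/sf_%s.png'%n)[215:245,155:195].astype(int)
    m=(im[:,:,2]-im[:,:,0]>35);ys,xs=np.nonzero(m)
    print(n,m.sum(),ys.min()+215 if m.any() else 0,ys.max()+215 if m.any() else 0)
    x=xs[ys<25]; print(sorted(zip((ys+215).tolist(),(xs+155).tolist()))[:14])
E
python3 br.py a b
```

```text
a 126 227 244
[(227, 194), (228, 194), (229, 193), (229, 194), (230, 192), (230, 193), (230, 194), (231, 191), (231, 192), (231, 193), (231, 194), (232, 170), (232, 171), (232, 172)]
b 126 227 244
[(227, 194), (228, 194), (229, 193), (229, 194), (230, 192), (230, 193), (230, 194), (231, 191), (231, 192), (231, 193), (231, 194), (232, 170), (232, 171), (232, 172)]
```

{"op": "servo_tool", "data": {"motion": [[0, 0.005, 0.004, 0, 1], [0, 0.01, 0.007, 0, 1], [0, 0.015, 0.012, 0, 1], [0, 0.019, 0.016, 0, 1], [0, 0.022, 0.022, 0, 1], [0, 0.025, 0.027, 0, 1], [0, 0.027, 0.033, 0, 1], [0, 0.028, 0.039, 0, 1]]}}

```text
clock: 10.7
tcp_pos: [0.5873, -0.1578, 0.3007]
orientation: [-1.207, 1.208, 1.212]
contact_force: [9.8, -2.4, -11.0]
grip_width: 0.0201
```

```bash
python3 crank.py 0.637 -0.151 0.125; python3 lat.py c; python3 br.py c
```

```text
pos [ 0.5873 -0.1578  0.3007] rad 0.050124209007124824 ang -3.0064259363560497 F [  9.7599  -2.4096 -11.0407] w 0.020065812645495094 t 10.7
[[0, 0.0, 0.006, 0, 1], [0, -0.0, 0.012, 0, 1], [0, -0.001, 0.019, 0, 1], [0, -0.003, 0.025, 0, 1], [0, -0.006, 0.03, 0, 1], [0, -0.009, 0.036, 0, 1], [0, -0.013, 0.04, 0, 1], [0, -0.017, 0.045, 0, 1]]
drag 3.702819001763537 radial -9.346147417422717
c 127 227 244
[(227, 194), (228, 194), (229, 193), (229, 194), (230, 192), (230, 193), (230, 194), (231, 172), (231, 191), (231, 192), (231, 193), (231, 194), (232, 170), (232, 171)]
```

Crank at about 24.9 rad with the pin still down, so I'll continue.

{"op": "servo_tool", "data": {"motion": [[0, 0.001, 0.006, 0, 1], [0, 0, 0.012, 0, 1], [0, -0.001, 0.019, 0, 1], [0, -0.003, 0.025, 0, 1], [0, -0.006, 0.03, 0, 1], [0, -0.009, 0.035, 0, 1], [0, -0.013, 0.04, 0, 1], [0, -0.017, 0.044, 0, 1]]}}

```text
clock: 11.55
tcp_pos: [0.6033, -0.1149, 0.3006]
orientation: [-1.207, 1.212, 1.212]
contact_force: [1.4, -4.9, -3.9]
grip_width: 0.0205
```

```bash
python3 crank.py 0.637 -0.151 0.125; python3 lat.py d; python3 br.py d
```

```text
pos [ 0.6033 -0.1149  0.3006] rad 0.04944499310842979 ang 2.3216395725467702 F [ 1.4111 -4.912  -3.9405] w 0.020528211648230335 t 11.55
[[0, -0.004, 0.004, 0, 1], [0, -0.01, 0.008, 0, 1], [0, -0.015, 0.01, 0, 1], [0, -0.021, 0.012, 0, 1], [0, -0.027, 0.013, 0, 1], [0, -0.034, 0.014, 0, 1], [0, -0.04, 0.013, 0, 1], [0, -0.046, 0.012, 0, 1]]
drag 2.3195504366417956 radial -4.554000628158755
d 132 227 244
[(227, 194), (228, 194), (229, 172), (229, 193), (229, 194), (230, 171), (230, 172), (230, 192), (230, 193), (230, 194), (231, 170), (231, 171), (231, 172), (231, 191)]
```

{"op": "servo_tool", "data": {"motion": [[0, -0.004, 0.004, 0, 1], [0, -0.01, 0.008, 0, 1], [0, -0.015, 0.01, 0, 1], [0, -0.021, 0.012, 0, 1], [0, -0.027, 0.013, 0, 1], [0, -0.034, 0.013, 0, 1], [0, -0.04, 0.013, 0, 1], [0, -0.046, 0.012, 0, 1]]}}

```text
clock: 12.4
tcp_pos: [0.6499, -0.1026, 0.3006]
orientation: [-1.208, 1.213, 1.212]
contact_force: [-1.0, -6.2, -0.5]
grip_width: 0.0205
```

```bash
python3 crank.py 0.637 -0.151 0.125; python3 lat.py e; python3 br.py e
```

```text
pos [ 0.6499 -0.1026  0.3006] rad 0.050064482748152575 ang 1.310125882415867 F [-1.0147 -6.244  -0.4906] w 0.020482760227149517 t 12.4
[[0, -0.006, -0.002, 0, 1], [0, -0.012, -0.005, 0, 1], [0, -0.017, -0.008, 0, 1], [0, -0.022, -0.012, 0, 1], [0, -0.026, -0.017, 0, 1], [0, -0.029, -0.022, 0, 1], [0, -0.032, -0.027, 0, 1], [0, -0.035, -0.033, 0, 1]]
drag -0.6288617987458174 radial -6.294580266100852
e 139 227 244
[(227, 171), (227, 172), (227, 194), (228, 171), (228, 172), (228, 194), (229, 170), (229, 171), (229, 172), (229, 193), (229, 194), (230, 170), (230, 171), (230, 172)]
```

View pics/lat_e.png

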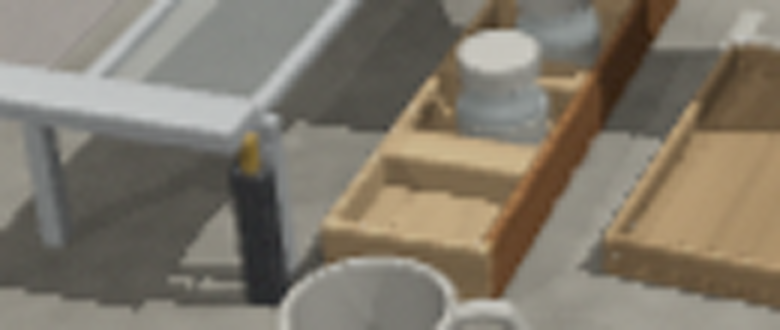

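The brass pin now stands up at (250,150) and the drag has fallen to about 0. I'll turn a little more to confirm.

{"op": "servo_tool", "data": {"motion": [[0, -0.006, -0.002, 0, 1], [0, -0.012, -0.005, 0, 1], [0, -0.017, -0.008, 0, 1], [0, -0.022, -0.012, 0, 1], [0, -0.026, -0.017, 0, 1], [0, -0.026, -0.017, 0, 1]]}}

```text
clock: 13.05
tcp_pos: [0.6774, -0.121, 0.3007]
orientation: [-1.209, 1.213, 1.209]
contact_force: [-1.2, -5.8, 0.3]
grip_width: 0.0204
```

```bash
python3 crank.py 0.637 -0.151 0.125|grep -v '\[\['; python3 lat.py f; python3 br.py f; python3 - <<'E'
from h import *
p=back('side',[[171.5,227]],.1075)[0];print(p)
for z in (.0985,.1035,.1075):print(z,proj('side',[[p[0],p[1],z]]))
E
```

```text
pos [ 0.6774 -0.121   0.3007] rad 0.05030925993504731 ang 0.6387758585164107 F [-1.2487 -5.8187  0.2877] w 0.020432067458366347 t 13.05
drag -3.9269124637291073 radial -4.471633508070731
f 147 225 244
[(225, 170), (225, 171), (226, 169), (226, 170), (226, 171), (226, 172), (227, 170), (227, 171), (227, 172), (227, 194), (228, 170), (228, 171), (228, 172), (228, 194)]
[0.71647515 0.31056117 0.1075    ]
0.0985 [[171.83383405 229.55211614]]
0.1035 [[171.6486739  228.13659189]]
0.1075 [[171.5 227. ]]
```

```bash
python3 crank.py 0.637 -0.151 0.125|grep '\[\['
```

```text
[[0, -0.003, -0.005, 0, 1], [0, -0.006, -0.011, 0, 1], [0, -0.008, -0.017, 0, 1], [0, -0.009, -0.023, 0, 1], [0, -0.01, -0.029, 0, 1], [0, -0.009, -0.035, 0, 1], [0, -0.008, -0.042, 0, 1], [0, -0.007, -0.048, 0, 1]]
```

{"op": "servo_tool", "data": {"motion": [[0, -0.003, -0.005, 0, 1], [0, -0.006, -0.011, 0, 1], [0, -0.008, -0.017, 0, 1], [0, -0.009, -0.023, 0, 1], [0, -0.01, -0.029, 0, 1], [0, -0.01, -0.029, 0, 1]]}}

```text
clock: 13.7
tcp_pos: [0.6873, -0.1509, 0.3006]
orientation: [-1.209, 1.213, 1.208]
contact_force: [-2.6, -0.7, 1.6]
grip_width: 0.0204
```

```bash
python3 crank.py 0.637 -0.151 0.125|grep -v '\[\['; python3 lat.py g; python3 br.py g
```

```text
pos [ 0.6873 -0.1509  0.3006] rad 0.05025979341244963 ang 0.0028668037565963774 F [-2.6197 -0.7185  1.641 ] w 0.020442093335025262 t 13.7
drag -0.7109570162400934 radial -2.6217180425697486
g 148 225 244
[(225, 170), (225, 171), (226, 169), (226, 170), (226, 171), (226, 172), (227, 169), (227, 170), (227, 171), (227, 172), (227, 194), (228, 170), (228, 171), (228, 172)]
```

The pin is steady at its full height and the crank is slack, so I'll release and rise.

{"op": "servo_tool", "data": {"motion": [[0, 0, 0, 0, -1], [0, 0, 0, 0, -1], [0, 0, 0, 0, -1], [0, 0, 0, 0, -1], [-0.05, 0, 0, 0, -1], [-0.09, 0, 0, 0, -1], [-0.09, 0, 0, 0, -1]]}}

```text
clock: 14.45
tcp_pos: [0.6892, -0.151, 0.3979]
orientation: [-1.216, 1.206, 1.198]
contact_force: [0.3, 0.7, 0.4]
grip_width: 0.0856
```

```bash
python3 - <<'E'
from px import *
print(tool(),get_obs()['clock'])
snap('top','t3.png',(180,115,340,235),5)
E
```

```text
(array([ 0.6892, -0.151 ,  0.3979]), array([[ 0.0102, -0.9999,  0.0017],
       [-0.0045,  0.0016,  1.    ],
       [-0.9999, -0.0102, -0.0045]])) 14.45
```

View pics/t3.png

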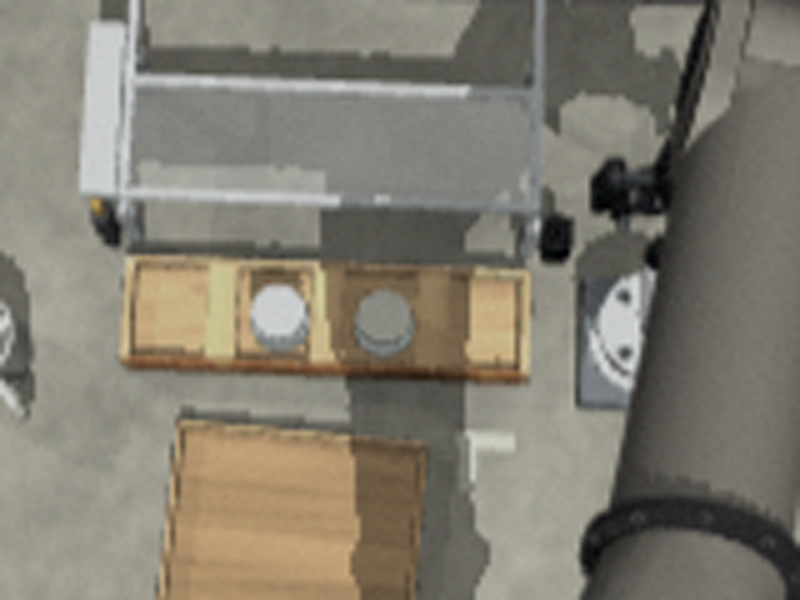

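The cover is open with the pin up at (100,210). The left jar's lid has shifted to (279,310), and the right one is at (384,316).

```bash
cat > to.py <<'E'
from px import *
import sys
# target grasp-point world xyz -> tool shift, keeping tool upright along its axis
g=np.array(list(map(float,sys.argv[1:4])));p,Rm=tool()
d=Rm.T@(g-(p+Rm[:,0]*.155));print('shift',d,'t',get_obs()['clock'])
E
python3 - <<'E'
from px import *
print(back('top',[a(279,310),a(384,316)],.076))
print(back('top',[a(125,368),a(528,380)],.04))
E
python3 to.py 0.6445 0.065 0.25
```

```text
[[0.6476 0.1511 0.076 ]
 [0.645  0.0651 0.076 ]]
[[ 0.6023  0.2794  0.04  ]
 [ 0.6015 -0.0564  0.04  ]]
shift [-0.0114  0.045   0.216 ] t 14.5
```

{"op": "servo_tool", "data": {"motion": [[-0.011, 0.045, 0.216, 0, -0.55], [-0.011, 0.045, 0.216, 0, -0.55], [-0.011, 0.045, 0.216, 0, -0.55], [-0.011, 0.045, 0.216, 0, -0.55], [-0.011, 0.045, 0.216, 0, -0.55], [0.039, 0.045, 0.216, 0, -0.55], [0.089, 0.045, 0.216, 0, -0.55], [0.089, 0.045, 0.216, 0, -0.55]]}}

```text
clock: 15.3
tcp_pos: [0.6406, 0.0656, 0.2969]
orientation: [-1.21, 1.22, 1.212]
contact_force: [-1.1, 0.0, -0.1]
grip_width: 0.0661
```

```bash
python3 to.py 0.6445 0.065 0.063; python3 - <<'E'
from px import *
print(get_obs()['grip_width'])
snap('side','s2.png',(150,140,290,245),5)
E
```

```text
shift [ 0.0789 -0.0059  0.0009] t 15.3
0.06614799000865416
```

View pics/s2.png

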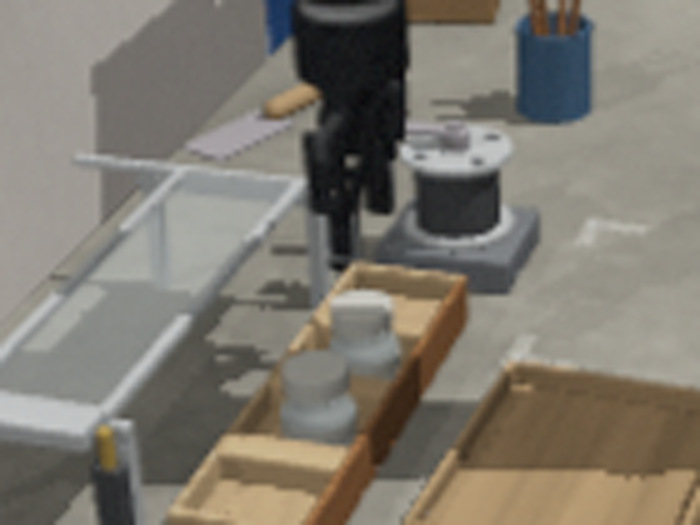

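{"op": "servo_tool", "data": {"motion": [[0.04, -0.006, 0, 0, -0.55], [0.06, -0.006, 0, 0, -0.55], [0.083, -0.006, 0, 0, -0.55], [0.083, -0.006, 0, 0, -0.55], [0.083, -0.006, 0, 0, 1], [0.083, -0.006, 0, 0, 1], [0.083, -0.006, 0, 0, 1], [0.083, -0.006, 0, 0, 1]], "force": 40}}

```text
clock: 16.15
tcp_pos: [0.6495, 0.0648, 0.2208]
orientation: [-1.212, 1.212, 1.205]
contact_force: [0.3, -0.4, 6.9]
grip_width: 0.0438
```

{"op": "servo_tool", "data": {"motion": [[0, 0, 0, 0, 1], [0, 0, 0, 0, 1], [-0.04, 0, 0, 0, 1], [-0.08, 0, 0, 0, 1], [-0.08, 0, 0, 0, 1]]}}

```text
clock: 16.65
tcp_pos: [0.6515, 0.065, 0.3068]
orientation: [-1.215, 1.204, 1.198]
contact_force: [0.0, 0.4, -1.1]
grip_width: 0.0439
```

```bash
python3 to.py 0.49 0.165 0.14; python3 - <<'E'
from px import *
o=get_obs();print(o['grip_width'],o['contact_force'],tool())
snap('side','s3.png',(150,140,290,245),5)
E
```

```text
shift [0.0097 0.1636 0.1001] t 16.65
0.04385801855377036 [ 0.03    0.4146 -1.1339] (array([0.6515, 0.065 , 0.3068]), array([[ 0.0116, -0.9999,  0.0019],
       [-0.0028,  0.0018,  1.    ],
       [-0.9999, -0.0116, -0.0028]]))
```

View pics/s3.png

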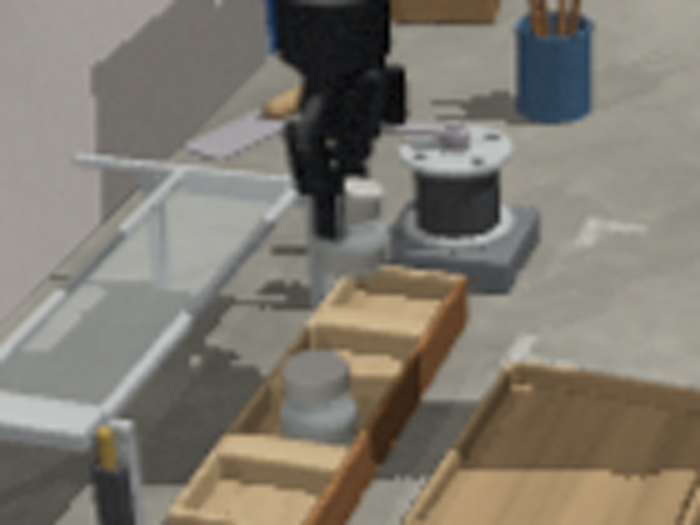

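The jar is held by its lid at a 43.9 mm opening and is upright, slightly off-centre towards the robot. Carrying it to the tray.

{"op": "servo_tool", "data": {"motion": [[0, 0.035, 0.025, 0, 1], [0, 0.07, 0.055, 0, 1], [0, 0.105, 0.08, 0, 1], [0, 0.136, 0.107, 0, 1], [0, 0.136, 0.107, 0, 1], [0, 0.136, 0.107, 0, 1], [0, 0.136, 0.107, 0, 1]]}}

```text
clock: 17.4
tcp_pos: [0.515, 0.1715, 0.3022]
orientation: [-1.214, 1.208, 1.2]
contact_force: [1.4, -0.4, -1.5]
grip_width: 0.044
```

```bash
python3 to.py 0.515 0.172 0.06; python3 - <<'E'
from px import *
o=get_obs();print(o['grip_width'],o['contact_force'],tool())
E
```

```text
shift [0.0872 0.0018 0.0015] t 17.4
0.04396088325900077 [ 1.3666 -0.3521 -1.4617] (array([0.515 , 0.1715, 0.3022]), array([[ 0.0074, -1.    ,  0.0026],
       [-0.0043,  0.0026,  1.    ],
       [-1.    , -0.0074, -0.0043]]))
```

{"op": "servo_tool", "data": {"motion": [[0.04, 0.001, 0, 0, 1], [0.075, 0.001, 0, 0, 1], [0.086, 0.001, 0, 0, 1], [0.086, 0.001, 0, 0, 1], [0.086, 0.001, 0, 0, 1]]}}

```text
clock: 17.9
tcp_pos: [0.5156, 0.1707, 0.2171]
orientation: [-1.213, 1.208, 1.198]
contact_force: [-0.4, 1.1, -1.9]
grip_width: 0.0437
```

{"op": "servo_tool", "data": {"motion": [[0.002, 0, 0, 0, 1], [0.004, 0, 0, 0, 1], [0.006, 0, 0, 0, 1], [0.006, 0, 0, 0, 1]]}}

```text
clock: 18.3
tcp_pos: [0.5157, 0.1708, 0.2113]
orientation: [-1.214, 1.207, 1.198]
contact_force: [-0.3, 0.5, -1.3]
grip_width: 0.0435
```

{"op": "servo_tool", "data": {"motion": [[0.001, 0, 0, 0, 1], [0.002, 0, 0, 0, 1], [0.003, 0, 0, 0, 1], [0.003, 0, 0, 0, 1]]}}

```text
clock: 18.7
tcp_pos: [0.5156, 0.1708, 0.2081]
orientation: [-1.214, 1.208, 1.198]
contact_force: [-0.0, -0.8, -1.3]
grip_width: 0.0441
```

{"op": "servo_tool", "data": {"motion": [[0.001, 0, 0, 0, 1], [0.002, 0, 0, 0, 1], [0.002, 0, 0, 0, 1]]}}

```text
clock: 19.0
tcp_pos: [0.516, 0.1707, 0.2068]
orientation: [-1.213, 1.207, 1.198]
contact_force: [-1.1, -1.2, 7.4]
grip_width: 0.0436
```

{"op": "servo_tool", "data": {"motion": [[0.001, 0, 0, 0, 1], [0.002, 0, 0, 0, 1], [0.002, 0, 0, 0, 1]]}}

```text
clock: 19.3
tcp_pos: [0.5161, 0.1706, 0.2067]
orientation: [-1.213, 1.207, 1.198]
contact_force: [-6.6, -2.6, 21.5]
grip_width: 0.044
```

{"op": "servo_tool", "data": {"motion": [[-0.002, 0, 0, 0, 1], [-0.002, 0, 0, 0, -0.5], [-0.002, 0, 0, 0, -0.5], [-0.002, 0, 0, 0, -0.5], [-0.04, 0, 0, 0, -0.5], [-0.09, 0, 0, 0, -0.5], [-0.1, 0, 0, 0, -0.5], [-0.1, 0, 0, 0, -0.5]]}}

```text
clock: 20.1
tcp_pos: [0.516, 0.1712, 0.3086]
orientation: [-1.213, 1.202, 1.196]
contact_force: [-1.2, -0.3, -0.7]
grip_width: 0.0643
```

```bash
python3 - <<'E'
from px import *
o=get_obs();print(o['grip_width'],o['clock'],tool())
snap('top','t4.png',(180,150,340,270),5)
E
python3 to.py 0.645 0.15 0.15
```

```text
0.06425302945344573 20.1 (array([0.516 , 0.1712, 0.3086]), array([[ 0.0129, -0.9999,  0.0042],
       [-0.0011,  0.0042,  1.    ],
       [-0.9999, -0.0129, -0.0011]]))
shift [ 0.0032 -0.1283 -0.0201] t 20.15
```

View pics/t4.png

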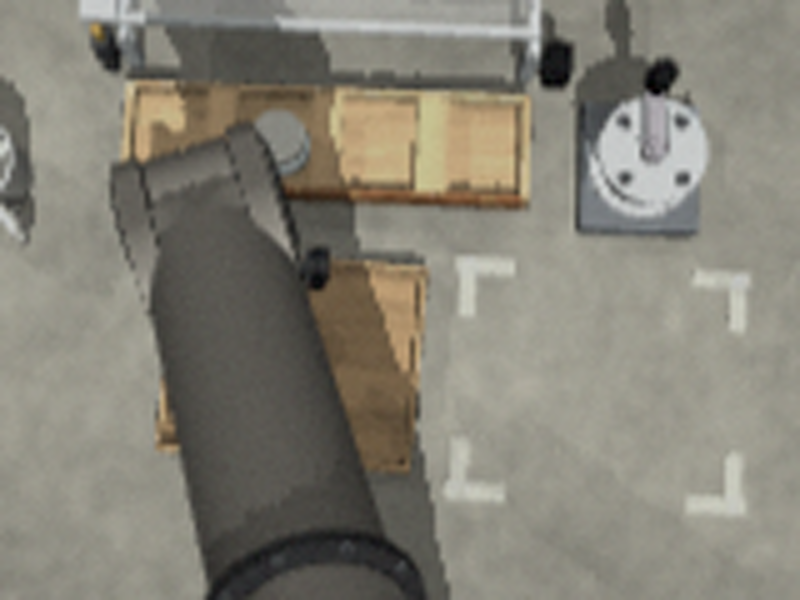

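The jar in the rack is unchanged at about (281,134). Going above it.

{"op": "servo_tool", "data": {"motion": [[0, -0.04, -0.01, 0, -0.5], [0, -0.08, -0.02, 0, -0.5], [0, -0.12, -0.021, 0, -0.5], [0, -0.126, -0.021, 0, -0.5], [0.03, -0.126, -0.021, 0, -0.5], [0.03, -0.126, -0.021, 0, -0.5], [0.03, -0.126, -0.021, 0, -0.5], [0.03, -0.126, -0.021, 0, -0.5]]}}

```text
clock: 20.95
tcp_pos: [0.6411, 0.1497, 0.2785]
orientation: [-1.213, 1.206, 1.198]
contact_force: [-0.1, -0.9, -0.3]
grip_width: 0.0643
```

```bash
python3 to.py 0.643 0.1505 0.063; python3 - <<'E'
from px import *
print(tool())
snap('side','s4.png',(150,140,290,245),5)
E
```

```text
shift [0.0605 0.0002 0.0013] t 20.95
(array([0.6411, 0.1497, 0.2785]), array([[ 0.0097, -0.9999,  0.0035],
       [-0.0025,  0.0034,  1.    ],
       [-1.    , -0.0097, -0.0024]]))
```

View pics/s4.png

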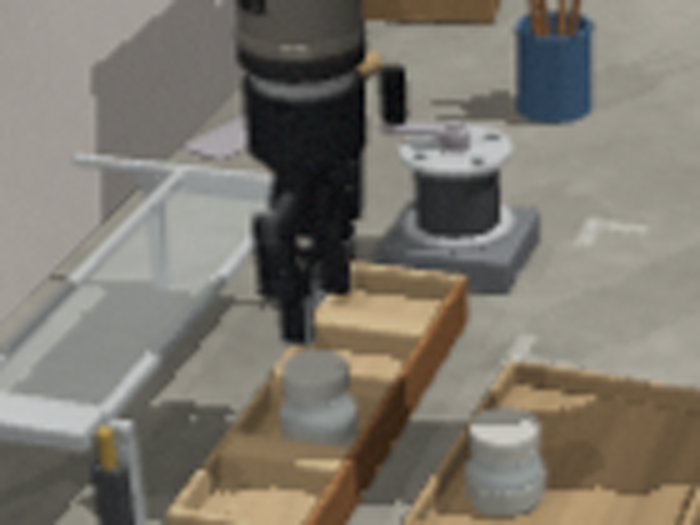

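```bash
python3 - <<'E'
from px import *
print(back('side',[f(150,140,5,316,365),f(150,140,5,505,425)],.076), back('side',[f(150,140,5,505,427)],.062))
p,r=tool();print(p+r[:,0]*.155)
E
```

```text
[[0.646  0.1535 0.076 ]
 [0.5062 0.1939 0.076 ]] [[0.5115 0.1751 0.062 ]]
[0.643  0.1494 0.124 ]
```

{"op": "servo_tool", "data": {"motion": [[0.03, -0.003, 0.003, 0, -0.5], [0.05, -0.003, 0.003, 0, -0.5], [0.06, -0.003, 0.003, 0, -0.5], [0.06, -0.003, 0.003, 0, -0.5], [0.06, -0.003, 0.003, 0, -0.5]]}}

```text
clock: 21.5
tcp_pos: [0.6454, 0.1526, 0.2201]
orientation: [-1.213, 1.203, 1.197]
contact_force: [0.1, -0.0, 0.4]
grip_width: 0.064
```

{"op": "servo_tool", "data": {"motion": [[0, 0, 0, 0, 1], [0, 0, 0, 0, 1], [0, 0, 0, 0, 1], [0, 0, 0, 0, 1], [0, 0, 0, 0, 1], [0, 0, 0, 0, 1]]}}

```text
clock: 22.1
tcp_pos: [0.6461, 0.1527, 0.2219]
orientation: [-1.214, 1.201, 1.195]
contact_force: [-0.8, 0.3, 5.9]
grip_width: 0.0433
```

{"op": "servo_tool", "data": {"motion": [[-0.03, 0, 0, 0, 1], [-0.06, 0, 0, 0, 1], [-0.08, 0, 0, 0, 1], [-0.08, 0, 0, 0, 1], [-0.08, 0, 0, 0, 1]]}}

```text
clock: 22.6
tcp_pos: [0.6448, 0.1527, 0.302]
orientation: [-1.214, 1.2, 1.195]
contact_force: [-0.5, -0.1, -2.5]
grip_width: 0.0441
```

```bash
python3 to.py 0.433 0.178 0.145; python3 - <<'E'
from px import *
o=get_obs();print(o['grip_width'],o['contact_force'],tool())
E
```

```text
shift [-0.0012  0.2142  0.0245] t 22.6
0.04407068992238001 [-0.5345 -0.15   -2.5047] (array([0.6448, 0.1527, 0.302 ]), array([[ 0.015 , -0.9999,  0.0038],
       [-0.0006,  0.0038,  1.    ],
       [-0.9999, -0.015 , -0.0006]]))
```

{"op": "servo_tool", "data": {"motion": [[0, 0.04, 0.005, 0, 1], [0, 0.08, 0.01, 0, 1], [0, 0.12, 0.015, 0, 1], [0, 0.16, 0.02, 0, 1], [0, 0.2, 0.024, 0, 1], [0, 0.214, 0.024, 0, 1], [0, 0.214, 0.024, 0, 1], [0, 0.214, 0.024, 0, 1]]}}

```text
clock: 23.4
tcp_pos: [0.4315, 0.1775, 0.2985]
orientation: [-1.214, 1.2, 1.195]
contact_force: [1.1, -0.4, -0.5]
grip_width: 0.0439
```

```bash
python3 to.py 0.433 0.178 0.055; python3 - <<'E'
from px import *
o=get_obs();print(o['grip_width'],o['contact_force'],tool())
E
```

```text
shift [0.0885 0.0023 0.0007] t 23.4
0.04388632587025225 [ 1.0665 -0.3915 -0.4807] (array([0.4315, 0.1775, 0.2985]), array([[ 0.0155, -0.9999,  0.0039],
       [-0.0008,  0.0039,  1.    ],
       [-0.9999, -0.0155, -0.0007]]))
```

{"op": "servo_tool", "data": {"motion": [[0.04, 0.001, 0, 0, 1], [0.075, 0.001, 0, 0, 1], [0.085, 0.001, 0, 0, 1], [0.087, 0.001, 0, 0, 1], [0.087, 0.001, 0, 0, 1]]}}

```text
clock: 23.9
tcp_pos: [0.4329, 0.1775, 0.212]
orientation: [-1.214, 1.2, 1.193]
contact_force: [0.3, 0.0, -0.9]
grip_width: 0.0436
```

{"op": "servo_tool", "data": {"motion": [[0.001, 0, 0, 0, 1], [0.002, 0, 0, 0, 1], [0.003, 0, 0, 0, 1], [0.003, 0, 0, 0, 1]]}}

```text
clock: 24.3
tcp_pos: [0.433, 0.1775, 0.2094]
orientation: [-1.214, 1.199, 1.193]
contact_force: [0.1, -0.7, -0.9]
grip_width: 0.044
```

{"op": "servo_tool", "data": {"motion": [[0.001, 0, 0, 0, 1], [0.002, 0, 0, 0, 1], [0.002, 0, 0, 0, 1]]}}

```text
clock: 24.6
tcp_pos: [0.4332, 0.1777, 0.2078]
orientation: [-1.214, 1.198, 1.193]
contact_force: [-1.1, -0.6, 5.4]
grip_width: 0.0438
```

{"op": "servo_tool", "data": {"motion": [[0.001, 0, 0, 0, 1], [0.001, 0, 0, 0, 1]]}}

```text
clock: 24.8
tcp_pos: [0.4333, 0.1776, 0.2078]
orientation: [-1.213, 1.198, 1.193]
contact_force: [-4.4, -1.0, 15.3]
grip_width: 0.044
```

{"op": "servo_tool", "data": {"motion": [[-0.001, 0, 0, 0, -0.5], [-0.001, 0, 0, 0, -0.5], [-0.001, 0, 0, 0, -0.5], [-0.001, 0, 0, 0, -0.5], [-0.04, 0, 0, 0, -0.5], [-0.085, 0, 0, 0, -0.5], [-0.09, 0, 0, 0, -0.5]]}}

```text
clock: 25.5
tcp_pos: [0.4333, 0.1781, 0.3018]
orientation: [-1.213, 1.191, 1.19]
contact_force: [0.6, 0.2, -1.2]
grip_width: 0.064
```

{"op": "servo_tool", "data": {"motion": [[0, -0.03, -0.05, 0, -0.5], [0, -0.06, -0.1, 0, -0.5], [0, -0.06, -0.15, 0, -0.5], [0, -0.06, -0.2, 0, -0.5], [0, -0.06, -0.25, 0, -0.5], [0, -0.06, -0.3, 0, -0.5], [0, -0.06, -0.33, 0, -0.5], [0, -0.06, -0.33, 0, -0.5]]}}

```text
clock: 26.3
tcp_pos: [0.4902, -0.1591, 0.3016]
orientation: [-1.208, 1.199, 1.181]
contact_force: [-0.7, 0.2, -0.2]
grip_width: 0.0641
```

```bash
python3 - <<'E'
from px import *
print(tool(),get_obs()['clock'])
snap('top','t5.png',(180,140,340,260),5)
E
```

```text
(array([ 0.4902, -0.1591,  0.3016]), array([[ 0.0233, -0.9996,  0.0156],
       [ 0.0007,  0.0156,  0.9999],
       [-0.9997, -0.0233,  0.0011]])) 26.3
```

View pics/t5.png

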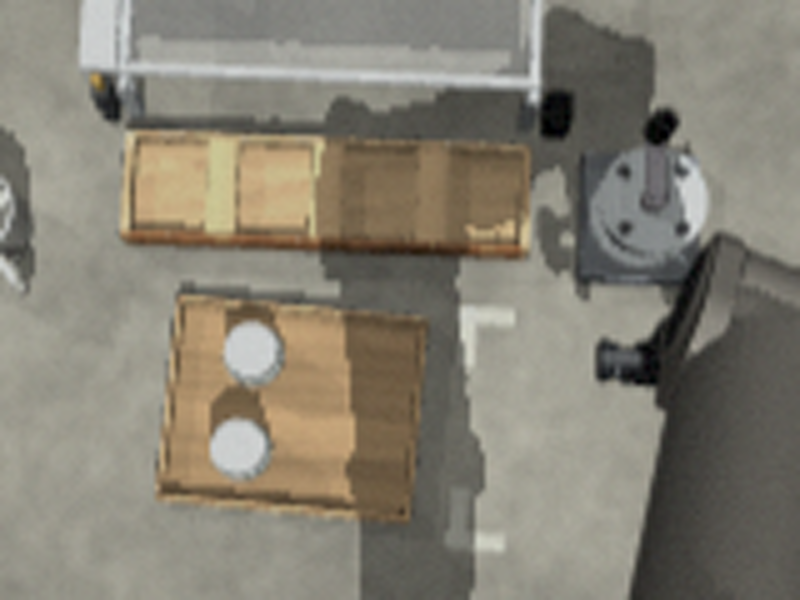

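Both jars stand upright in the tray at (252,352) and (239,447). Measuring the tray and outline for the slide.

```bash
cat > fit.py <<'E'
from px import *
def fit(P,hx,hy):
    # corners order (+x+y),(+x-y),(-x-y),(-x+y)
    L=np.array([[hx,hy],[hx,-hy],[-hx,-hy],[-hx,hy]]);P=np.array(P)[:,:2];c=P.mean(0);Q=P-c
    th=np.arctan2((L[:,0]*Q[:,1]-L[:,1]*Q[:,0]).sum(),(L*Q).sum())
    Rm=np.array([[np.cos(th),-np.sin(th)],[np.sin(th),np.cos(th)]])
    return c,np.degrees(th),np.round((Q-L@Rm.T)*1000,1).tolist()
E
python3 - <<'E'
from fit import *
c=lambda u,v:f(180,140,5,u,v)
T=fit(back('top',[c(180,293),c(427,318),c(410,521),c(158,497)],.024),.086,.106);print('tray',T)
O=fit(back('top',[b(358,58),b(651,73),b(645,316),b(346,300)],0),.102,.122);print('outl',O)
c4=lambda u,v:f(180,150,5,u,v)
O2=fit(back('top',[c4(457,258),c4(750,272),c4(745,516),c4(445,500)],0),.102,.122);print('outl',O2)
print('jars',back('top',[c(253,351),c(239,447)],.062))
th=np.radians(T[1]);w=T[0]+.103*np.array([np.sin(th),-np.cos(th)]);print('wall -y',w)
E
python3 to.py 0.464 0.033 0.15
```

```text
tray (array([0.4715, 0.135 ]), np.float64(-3.8396485168983734), [[-0.5, -1.4], [-1.7, 2.7], [1.1, 1.3], [1.1, -2.5]])
outl (array([ 0.456 , -0.1227]), np.float64(-1.5749763819011895), [[-0.2, 2.8], [0.5, -3.4], [-0.2, -2.6], [-0.1, 3.1]])
outl (array([ 0.4561, -0.122 ]), np.float64(-1.4629365965428123), [[-0.2, 2.8], [0.9, -3.3], [-0.6, -3.0], [-0.1, 3.5]])
jars [[0.5122 0.168  0.062 ]
 [0.4341 0.1763 0.062 ]]
wall -y [0.4646 0.0322]
shift [-0.0038  0.0324  0.1879] t 26.35
```

{"op": "servo_tool", "data": {"motion": [[0, 0.01, 0.05, 2.9, 0], [0, 0.02, 0.1, 2.9, 0], [0, 0.032, 0.15, 2.9, 0], [0, 0.032, 0.187, 2.9, 0], [0, 0.032, 0.187, 2.9, 0], [0.06, 0.032, 0.187, 2.9, 0], [0.07, 0.032, 0.187, 2.9, 0], [0.07, 0.032, 0.187, 2.9, 0]]}}

```text
clock: 27.15
tcp_pos: [0.461, 0.0324, 0.2286]
orientation: [-1.17, 1.224, 1.153]
contact_force: [-0.1, -0.5, 0.8]
grip_width: 0.0426
```

```bash
python3 to.py 0.4646 0.0322 0.030; python3 - <<'E'
from px import *
print(tool(),get_obs()['grip_width'])
snap('side','s5.png',(210,165,350,270),5)
E
```

```text
shift [ 0.0436 -0.0004 -0.0005] t 27.15
(array([0.461 , 0.0324, 0.2286]), array([[ 0.0166, -0.998 ,  0.061 ],
       [ 0.0016,  0.0611,  0.9981],
       [-0.9999, -0.0164,  0.0026]])) 0.0426183712396517
```

View pics/s5.png

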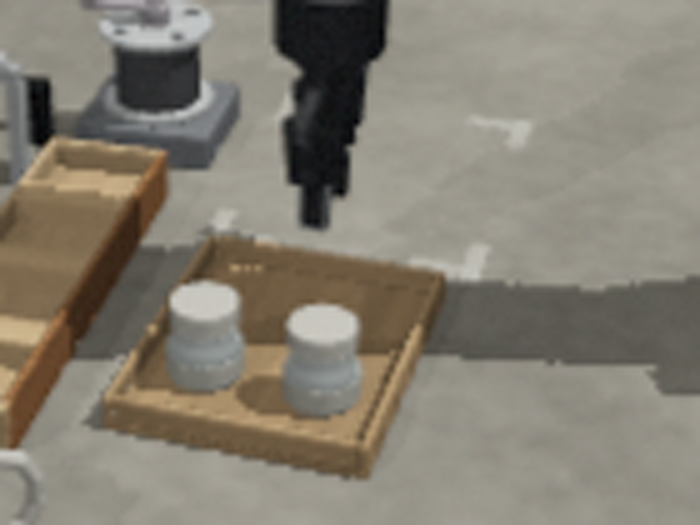

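The gripper is centred over the far (-y) wall and both jars are clear of it. Going down to pinch the wall.

{"op": "servo_tool", "data": {"motion": [[0.02, 0, 0, 0, 0], [0.036, 0, 0, 0, 0], [0.043, 0, 0, 0, 0], [0.043, 0, 0, 0, 0], [0.043, 0, 0, 0, 0]]}}

```text
clock: 27.7
tcp_pos: [0.4631, 0.0323, 0.188]
orientation: [-1.171, 1.221, 1.15]
contact_force: [0.5, -1.3, 0.5]
grip_width: 0.0426
```

{"op": "servo_tool", "data": {"motion": [[0, 0, 0, 0, 1], [0, 0, 0, 0, 1], [0, 0, 0, 0, 1], [0, 0, 0, 0, 1], [0, 0, 0, 0, 1], [0, 0, 0, 0, 1], [0, 0, 0, 0, 1], [0, 0, 0, 0, 1]], "force": 40}}

```text
clock: 28.5
tcp_pos: [0.4634, 0.0324, 0.1888]
orientation: [-1.171, 1.22, 1.149]
contact_force: [-0.9, -0.2, 6.8]
grip_width: 0.0044
```

```bash
python3 to.py 0.4533 -0.225 0.030; python3 - <<'E'
from px import *
p,r=tool();o=get_obs();print(p,r,o['grip_width'],o['contact_force'],p+.155*r[:,0])
E
```

```text
shift [ 0.0028 -0.0025 -0.2582] t 28.5
[0.4634 0.0324 0.1888] [[ 0.0216 -0.9978  0.0621]
 [ 0.0029  0.0622  0.9981]
 [-0.9998 -0.0214  0.0042]] 0.004447838882313327 [-0.9402 -0.1573  6.7541] [0.4668 0.0328 0.0338]
```

{"op": "servo_tool", "data": {"motion": [[0, 0, -0.005, 0, 1], [0, 0, -0.015, 0, 1], [0, -0.001, -0.03, -0.3, 1], [0, -0.001, -0.047, -0.5, 1], [-0.001, -0.001, -0.064, -0.7, 1], [-0.001, -0.002, -0.08, -0.9, 1], [-0.001, -0.002, -0.092, -1, 1], [-0.001, -0.002, -0.1, -1, 1]]}}

```text
clock: 29.3
tcp_pos: [0.4587, -0.069, 0.1892]
orientation: [-1.183, 1.213, 1.161]
contact_force: [-0.4, 2.3, -2.2]
grip_width: 0.0046
```

```bash
cat > drag.py <<'E'
from px import *
p,r=tool();o=get_obs();g=p+.155*r[:,0]
d=r.T@(np.array([.4668-.0113,.0328-.2572,g[2]])-g)
print('g',g,'w',o['grip_width'],'F',o['contact_force'],'shift',d,'yaw z',np.degrees(np.arctan2(-r[0,2],r[1,2])))
E
python3 drag.py
```

```text
g [ 0.4619 -0.0686  0.0343] w 0.004640121408882446 F [-0.3609  2.3405 -2.1602] shift [-0.0005 -0.0008 -0.156 ] yaw z -2.6435903342642453
```

{"op": "servo_tool", "data": {"motion": [[0.001, 0, -0.005, 0, 1], [0.001, 0, -0.015, -0.2, 1], [0.001, 0, -0.03, -0.4, 1], [0.001, 0, -0.047, -0.6, 1], [0.001, -0.001, -0.064, -0.8, 1], [0.001, -0.001, -0.08, -1, 1], [0.001, -0.001, -0.092, -1, 1], [0.001, -0.001, -0.1, -1, 1]]}}

```text
clock: 30.1
tcp_pos: [0.4562, -0.1682, 0.1887]
orientation: [-1.196, 1.202, 1.175]
contact_force: [0.1, 8.8, 11.9]
grip_width: 0.0048
```

```bash
python3 drag.py
```

```text
g [ 0.4597 -0.1675  0.0338] w 0.004832627946770621 F [ 0.0737  8.7652 11.9179] shift [-0.0003  0.0026 -0.057 ] yaw z -1.5729790585594434
```

{"op": "servo_tool", "data": {"motion": [[0, 0, -0.005, 0, 1], [0, 0.001, -0.014, -0.1, 1], [0, 0.001, -0.026, -0.3, 1], [0, 0.002, -0.038, -0.3, 1], [0, 0.003, -0.048, -0.3, 1], [0, 0.003, -0.054, -0.3, 1], [0, 0.003, -0.057, -0.3, 1], [0, 0.003, -0.057, -0.3, 1]]}}

```text
clock: 30.9
tcp_pos: [0.4518, -0.2253, 0.1888]
orientation: [-1.2, 1.199, 1.178]
contact_force: [-0.4, 3.7, 6.0]
grip_width: 0.0044
```

```bash
python3 drag.py; python3 - <<'E'
from px import *
snap('top','t6.png',(200,180,330,265),6)
E
```

```text
g [ 0.4554 -0.2245  0.0338] w 0.004394621744919502 F [-0.4163  3.7337  5.9875] shift [ 0.     -0.0001  0.0001] yaw z -1.2643939716291288
```

View pics/t6.png

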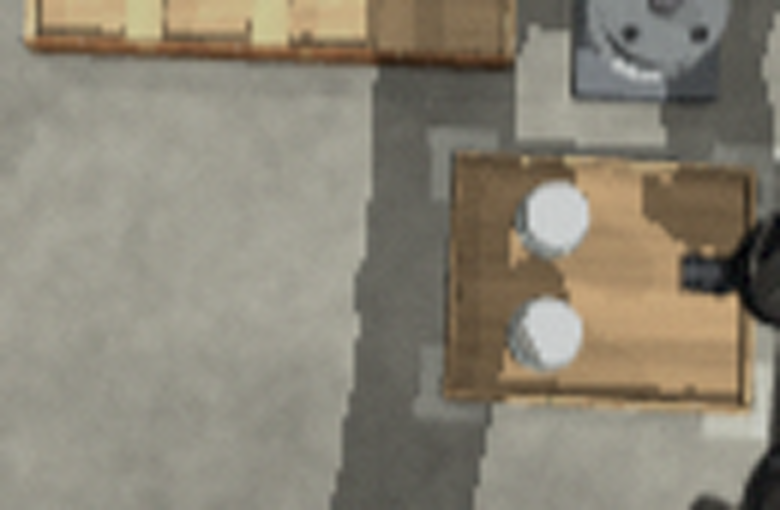

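The tray is inside the marks, with corners at (456,152), (756,168), (748,411) and (443,398), and the jars are upright. Computing the residual.

```bash
python3 - <<'E'
from fit import *
c=lambda u,v:f(200,180,6,u,v)
print(fit(back('top',[c(456,152),c(756,168),c(748,411),c(443,398)],.024),.086,.106))
print(back('top',[c(430,127),c(415,416)],0))
E
```

```text
(array([ 0.4551, -0.1201]), np.float64(-1.5545812292199632), [[-1.6, -1.8], [-1.4, 0.4], [2.6, 2.1], [0.3, -0.6]])
[[ 0.563  -0.0009  0.    ]
 [ 0.36    0.0055  0.    ]]
```

{"op": "servo_tool", "data": {"motion": [[0, 0, 0, 0, 0], [0, 0, 0, 0, 0], [0, 0, 0, 0, 0], [0, 0, 0, 0, 0], [-0.03, 0, 0, 0, 0], [-0.07, 0, 0, 0, 0], [-0.12, 0, 0, 0, 0], [-0.12, 0, 0, 0, 0]]}}

```text
clock: 31.75
tcp_pos: [0.4507, -0.2272, 0.3145]
orientation: [-1.207, 1.194, 1.169]
contact_force: [1.0, -0.0, -0.4]
grip_width: 0.0426
```

{"op": "servo_tool", "data": {"motion": [[-0.03, 0, -0.05, 0, 0], [-0.06, 0, -0.1, 0, 0], [-0.1, 0, -0.15, 0, 0], [-0.1, 0, -0.2, 0, 0], [-0.1, 0, -0.22, 0, 0], [-0.1, 0, -0.22, 0, 0], [-0.1, 0, -0.22, 0, 0]]}}

```text
clock: 32.45
tcp_pos: [0.4416, -0.4485, 0.4134]
orientation: [-1.204, 1.196, 1.167]
contact_force: [0.3, 1.0, -0.1]
grip_width: 0.0426
```

```bash
python3 lat.py h; python3 br.py h | head -1; python3 - <<'E'
from px import *
print(tool()[0],get_obs()['clock'])
t=cv2.resize(grab_frame('top')[150:265,155:335,::-1],None,fx=4.4,fy=4.4,interpolation=cv2.INTER_CUBIC)
cv2.imwrite('pics/fin.png',t);print(t.shape)
E
```

```text
h 148 225 244
[ 0.4423 -0.4469  0.4131] 32.5
(506, 792, 3)
```

View pics/fin.png

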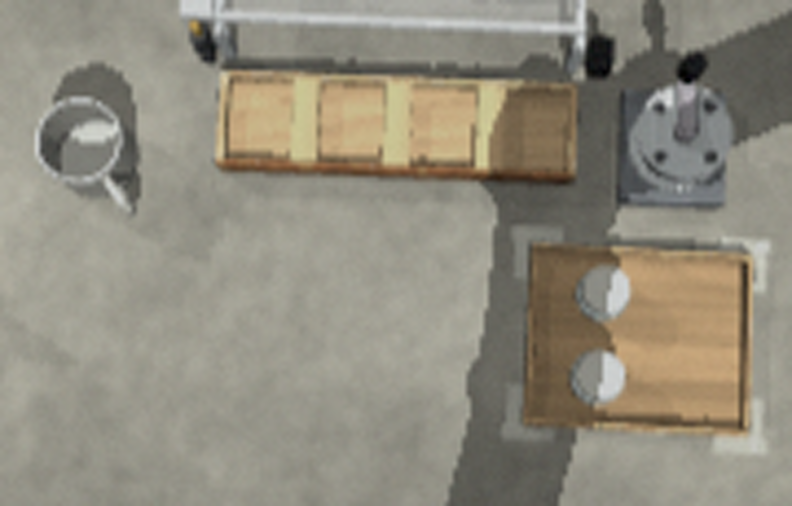

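The final view shows the tray centred in all four marks, both jars upright, the rack empty, the cover open and the pin up. Handing in.

```bash
python3 -c "
from bench import *
print(hand_in())"
```

```text
the job is handed in; nothing more can be done
None
```

The job is done and handed in at about 32.5 s on the robot's clock, well inside the 208 s limit.

**Cover:** I wound the crank about 28 rad. The pin sprang up between roughly 25 and 27 rad, and the drag at the knob fell to about zero. I went on about another 1.3 rad and the pin's height then stayed the same. It was still up in the last check.

**Jars:** There were two jars in the rack. The left one had shifted about 1 cm, so I measured it again. I lifted both over the front rail and stood them upright on the tray floor, pressing with at most about 22 N. The grip on the first jar looked roughly 1 cm off-centre in the side view, but it held without slipping.

**Tray:** I slid the tray by pinching its -y wall. My last measurement put its centre at (0.455, -0.120) m and yaw -1.55°. The outline is at (0.456, -0.122) m and -1.5°. That is within about 2 mm, which is also the accuracy of the measurement. The gripper rose about 0.5 mm midway through the slide, which I corrected. I saw no sign of the tray lifting, but nothing measured it directly.

**Last view:** The final picture showed both jars upright in the tray, the rack empty, the cover open and the mug in place. I did not check the master or the brush pot again at the end, but the arm stayed well clear of both.

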